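Tilt a sensor module to the calibration mark and hold it for the reading

TASK

With the tilt plate lying flat, seat the grey sensor module fully down in the nest between the plate's four corner brackets, its round connector pointing to the ball knob, and let go of it. Then raise the plate by its ball knob until its pointer lines up with the index clip on the quadrant, and finish while still holding the knob there, quite still, for the reading: the plate has no catch and falls if you let go. Leave the index clip, the clear cup, the bottle and the screwdriver where they are.

Things in the scene. Friction and masses are not known exactly. Their poses are not given: they have to be found in the camera images.
- fixture: Tilt fixture fixed to the bench: aluminium base 230 (x) x 240 (y) x 12 mm; origin under its middle; z up. At its +x side stands an upright graduated quadrant, an arc 28 mm wide (radius 140 to 168 mm about the hinge axis) and 4 mm thick, in the plane x = 100 mm, reaching 215 mm above the bench. Its place and yaw differ from run to run.
- hinge (a point): Middle of the fixture's hinge axis, 95 mm from the fixture's origin along its -y, 48 mm above the bench. Axes as the fixture's: x along the hinge axis towards the quadrant, y level towards the ball knob, z up.
- tilt (a joint): Angle of the hinged plate above level, rad: 0 lying flat on its rest pads (start), growing as the knob end is raised, stop at 1.25. The hinge is nearly free: the plate (about 0.6 kg) falls back unless it is held.
- plate: Hinged aluminium plate, 140 mm wide (x), 195 long (y = -10 to 185 mm), 8 thick. Origin on the hinge axis at mid-width; x along the axis, y along the plate to the knob, z out of its upper face (at z = 4 mm). A dark pointer stands out of its +x side, its tip 137 mm from the hinge axis, just inside the quadrant's arc.
- knob (a point): Black ball knob, 30 mm diameter, on an 8 mm stem in the middle of the plate's free end. This point: the ball's centre, 230 mm from the hinge axis along the plate's y, 48 mm above the bench when flat, 45 mm beyond the plate's end, 15 mm beyond the base. Pinched from above on the two sides along the hinge axis, it turns between the fingers as the plate swings.
- nest (a point): Middle of the nest, on the plate's upper face, 100 mm from the hinge axis; 52 mm above the bench when flat. Axes as the plate's: y towards the knob. Four dark L-shaped corner brackets, 9 mm high, enclose 50 mm (x) by 70 mm (y): 3 mm play on each side of the module. They reach 30 mm from the middle in x, 40 mm in y; between them all four sides are open.
- mark (a joint): Angle, rad, at which the index clip is clamped on the quadrant, measured like the plate's: the pointer lines up with the clip's centre line when joint tilt equals this value. 0.42 to 0.80, different every run. The clip is a dark block 36 x 12 x 12 mm with a fine light centre line and a thumb screw; not to be touched.
- index_mark (a point): Inner end of the index clip's centre line, 137 mm from the hinge axis, in the plane of the quadrant (100 mm from the middle of the hinge along its x).
- module_center (a point): Centre (18 mm over its underside) of the loose grey sensor module, a box 44 mm wide (x), 64 long (y), 36 high (z), about 0.16 kg, standing upright on the bench. Its y axis points to the end with the round steel connector (14 mm thick, collar 18 mm, 16 mm long, at mid-height). Seated, its axes match the nest's and its centre lies 18 mm above the nest point.
- module_connector (a point): Outer end of the module's connector, 48 mm from the module's centre along its y.
- module: The same sensor module; origin at the centre of its underside.
- cup: Bystander: clear plastic cup, 70 mm diameter, 70 mm high, standing; origin under its centre.
- bottle: Bystander: white capped bottle, 56 mm diameter, 130 mm high, standing; origin under its centre.
- screwdriver: Bystander: black-handled screwdriver, 170 mm long, lying along its x on the bench; origin under its middle.
There are look-alikes about, which are no part of the job. Of the things that look like the module, take the one that is farthest from the robot's base at the start.

How it is judged (in metres and radians):
On the way:
1. the module sits fully down in the nest, connector to the knob, let go of, with the plate lying flat (x of module_center in the frame of nest between -0.006 and 0.006 m and y of module_center in the frame of nest between -0.006 and 0.006 m and z of module_center in the frame of nest between 0.015 and 0.0215 m and angle between the z axis of module_center and the z axis of nest, either way round below 0.08 rad and y of module_connector in the frame of nest above 0.03 m and contact force between the fingers and module below 0.3 N and value of joint tilt below 0.03 rad), for 0.3 s.
At the end, for the whole second after the job is handed in: Plate within 0.05 rad of the index clip's angle, still (under 0.05 rad/s), held by the fingers on the ball knob (over 1 N), nothing propping it; module seated in the nest (centre within 6 mm, down within 3.5 mm, connector to the knob) and not touched by the fingers (x of module_center in the frame of nest between -0.006 and 0.006 m and y of module_center in the frame of nest between -0.006 and 0.006 m and z of module_center in the frame of nest between 0.015 and 0.0215 m and angle between the z axis of module_center and the z axis of nest, either way round below 0.08 rad and y of module_connector in the frame of nest above 0.03 m and contact force between the fingers and module below 0.3 N and angle between the y axis of nest and the y axis of index_mark, either way round below 0.05 rad and value of joint tilt above 0.3 rad and velocity of joint tilt between -0.05 and 0.05 rad/s and contact force between the fingers and plate_c0 above 1 N and contact force between each of cup, bottle, screwdriver and plate below 0.2 N); the arm keeps its last pose, push and grip.
It fails at once if the index clip is shifted by more than 6 mm (distance of index_mark from where it was at the start of the episode above 0.006 m).
It fails at once if the cup is moved by more than 20 mm (distance of cup from where it was at the start of the episode above 0.02 m).
It fails at once if the bottle is moved by more than 20 mm (distance of bottle from where it was at the start of the episode above 0.02 m).
It fails at once if the screwdriver is moved by more than 20 mm (distance of screwdriver from where it was at the start of the episode above 0.02 m).
It also fails if it takes over 48 s, if anything falls off the work surface, if the arm or the gripper's body presses on something with over 40 N, if the wrist force passes 120 N, or if a joint passes its speed limit or range.

ROBOT

A 6-joint arm with a two-finger parallel gripper is mounted at the origin on the work surface. World frame = base frame: x ahead of the robot, y to its left, z up, the work surface at z = 0. Lengths are in mm, angles in rad, forces in N, time in s.
With the tool pointing down it reaches from about 350 to 975 mm from the base axis. Payload 7.1 kg.
Tool frame: the origin (TCP) lies at the centre of the arm's flange, where the gripper is bolted on; the fingertips stand 182 mm ahead of it and the grasp point (between the pads) lies 163 mm ahead of it; z points along the fingers, y is the line along which they close (so a half turn about z gives the same grasp; the last joint's range is limited). The gripper opens to 88 mm and grips with 3 to 60 N. Pads are 20 mm wide; open, the fingers measure 115 mm over their backs; the gripper's body (75 mm by 178 mm) begins 61 mm behind the grasp point.
Start: joints at [1.186, 0.423, 1.63, -0, 1.089, -0.019], TCP at [223.529, 583.645, 404.675] pointing down, gripper open.
Joint ranges: [-3, 3], [-0.9, 2.11], [0.09, 2.58], [-1.31, 4.45], [0.11, 2.69], [-2.54, 2.54]. Speed limits (rad/s): [2.39, 2.39, 3.01, 3.14, 3.14, 3.14].

INTERFACE

Orientations are given as a rotation vector (axis times angle).
In Python, from workcell import readout, get_image, ctrl gives the robot as it stands.
- The arm moves only by the tool step_arm, never from a script. Its argument "targets" is a list that holds one entry, the list of rows, each a list of 7 numbers: the shift along the world's x, y, z as a fraction of full scale, then the turn, a rotation vector about the world's x, y, z as a fraction of full scale, then the opening, from 0 (shut) to 1 (fully open). In form: [[[dx, dy, dz, wx, wy, wz, claw], ...]]. A call has exactly 5 rows; each row shifts and turns the commanded pose from where the row before left it; what a row does not reach is not made up. Full scale, the value 1, is 0.05 m for a shift and 4 degrees for a turn. A row lasts 1/8 s, in which the tool goes at most 62.5 mm and 10.7 degrees, less where a joint would pass 70% of its speed; a pose out of reach is approached as far as the arm can. A call with a number of a shift or a turn outside -1 to 1 is refused whole. A call with a gripper value outside its range is refused whole. The fingers move at their own pace and stop on an object; the grip force is fixed at half the most. Time passes only in rows, so rows that do not move let the fingers close, or fill a call up. It gives the time, the measured TCP pose, the force, the opening and the grip force at its end, in the units of the state.
- readout.get_obs(): the state, without advancing time (a new reading comes with each control period).
- get_image(name): name is "scene" or "top"; returns a dict with "pixels" (420x560x3 uint8, red, green, blue), "intrinsics" (3x3 intrinsics, pixels), "extrinsics" (4x4, takes a point from world to camera coordinates). Camera axes: x right, y down, z forward; pixel columns grow to the right and rows downward; lengths in mm; the calibration is good to about 2 mm. A picture is of the moment at which its call begins. There is no depth.
- ctrl.close_job(): hands the job in; it is judged then, once.
The state is a dict: "t": time; "qpos": joint angles; "qvel": joint speeds; "joint_torque": joint torques, N m; "ee_pos": TCP position; "orientation": TCP orientation; "ft_force": force on the tool from outside, world axes, zero at the start; "moment": the same for the moment, N m; "width": finger opening in mm; "grasp_force": force on a finger pad.
Only numpy, scipy, OpenCV 4.12 (cv2) and the standard library are available. Lean on these libraries where they do the work, as an engineer would, in place of code of your own. Each camera call takes 0.05 s, during which the arm holds its last target. There are 200 camera calls.

## Working session

There is one attempt and no reset: what is moved stays moved. The work goes in short steps, Python scripts to look and compute and a tool call to move; the robot and the scene stay as the last step left them, time stands still between calls to the robot, and variables do not carry over. Pictures are saved under pics/ and viewed, at most 10 in all, crops included, and the job is handed in when it is done.

Besides the shell and the picture viewer there is one more tool, called after "Call:" by a JSON object that holds its "fn" and its "kwargs", one argument or row to a line. step_arm: Moves the arm, as the interface text tells. Shift numbers are shares of 0.05 m and turn numbers shares of 4 degrees, none past 1 either way. Its arguments: {"type":"object","properties":{"targets":{"type":"array"}},"required":["targets"]}

```bash
mkdir -p pics
cat > h.py <<'E'
import numpy as np, cv2
from workcell import readout, get_image, ctrl
def grab(n,save=None):
    d=get_image(n); p=np.ascontiguousarray(np.array(d["pixels"])[:,:,::-1])
    np.savez(f"{n}.npz",p=p,K=d["intrinsics"],E=d["extrinsics"])
    if save: cv2.imwrite(save,p)
    return p
def cam(n):
    d=np.load(f"{n}.npz"); return d["K"],d["E"]
def ray(n,uv):
    K,E=cam(n); R=E[:3,:3]; o=-R.T@E[:3,3]; d=R.T@np.linalg.solve(K,[uv[0],uv[1],1.]); return o,d/np.linalg.norm(d)
def onz(n,uv,z):
    o,d=ray(n,uv); return o+d*(z-o[2])/d[2]
def proj(n,P):
    K,E=cam(n); q=K@(E[:3,:3]@np.asarray(P,float)+E[:3,3]); return q[:2]/q[2]
E
python3 - <<'E'
from h import *
a=grab("scene","pics/s0.png");b=grab("top","pics/t0.png")
for n in("scene","top"):
    o,d=ray(n,(280,210));print(n,o.round(),d.round(2))
o=readout.get_obs();print(o["t"],o["ee_pos"],o["orientation"],o["width"])
E
```

```text
scene [1234. -897. 1021.] [-0.45  0.63 -0.63]
top [ 289.   42. 1279.] [ 0.2   0.01 -0.98]
0.1 [223.42906522 583.419496   403.96977235] [-5.71314722e-01 -3.08894092e+00  2.17876060e-03] 87.6129064383945
```

View pics/s0.png

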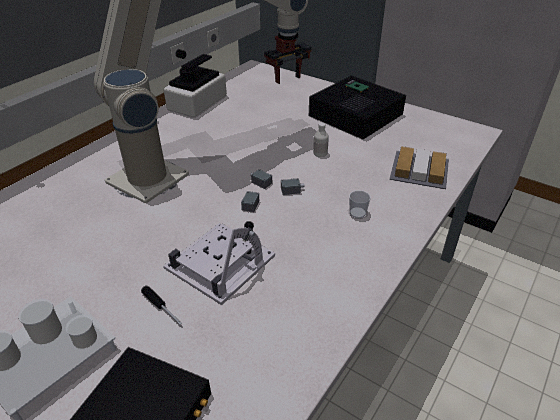

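View pics/t0.png

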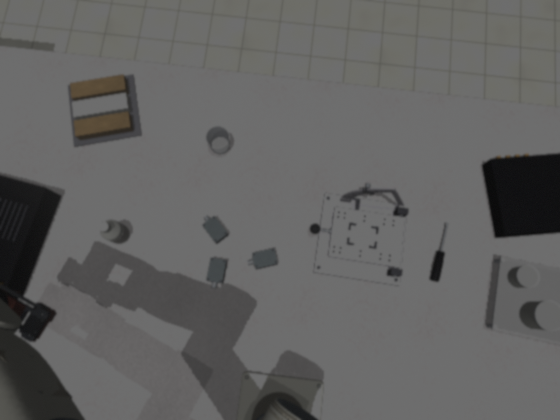

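The scene view shows three grey modules near (261,178), (291,186) and (250,201), and the fixture around (220,258). In the top view the modules are at (216,228), (217,270) and (265,259), the fixture is around (362,238) and its knob is at (315,229). The cup, bottle and screwdriver are clear of these. Next I'll view enlarged crops.

Run:
```python
from h import *
b=np.load("top.npz")["p"];a=np.load("scene.npz")["p"]
c=cv2.resize(b[180:300,190:420],None,fx=3.45,fy=3.45,interpolation=cv2.INTER_CUBIC);cv2.imwrite("pics/t1.png",cv2.convertScaleAbs(c,alpha=1.6))
c=cv2.resize(a[165:305,150:320],None,fx=4.2,fy=4.2,interpolation=cv2.INTER_CUBIC);cv2.imwrite("pics/s1.png",cv2.convertScaleAbs(c,alpha=1.2))
# grey-blue modules mask
hsv=cv2.cvtColor(b,cv2.COLOR_BGR2HSV)
for u,v in((216,228),(217,270),(265,259)):
    print(b[v,u],hsv[v,u],onz("top",(u,v),36).round(), np.hypot(*onz("top",(u,v),36)[:2]).round())
print("knob",onz("top",(315,229),48).round())
```

```text
[73 72 67] [95 21 73] [477. 230.  36.] 529.0
[74 73 68] [95 21 74] [362. 211.  36.] 419.0
[75 74 69] [95 20 75] [407.  85.  36.] 416.0
knob [504. -42.  48.]
```

View pics/t1.png

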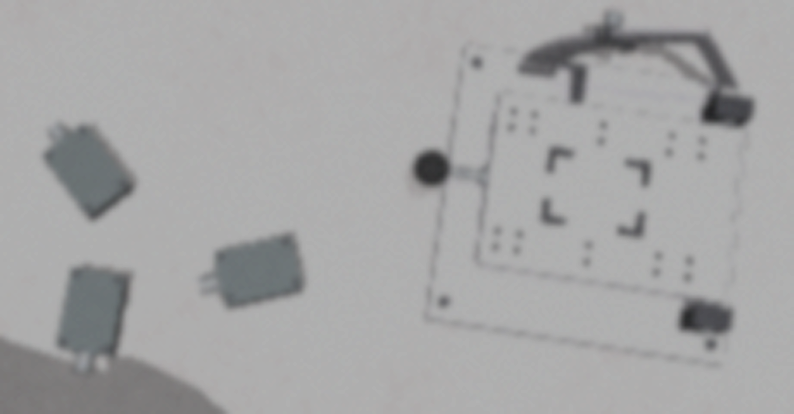

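View pics/s1.png

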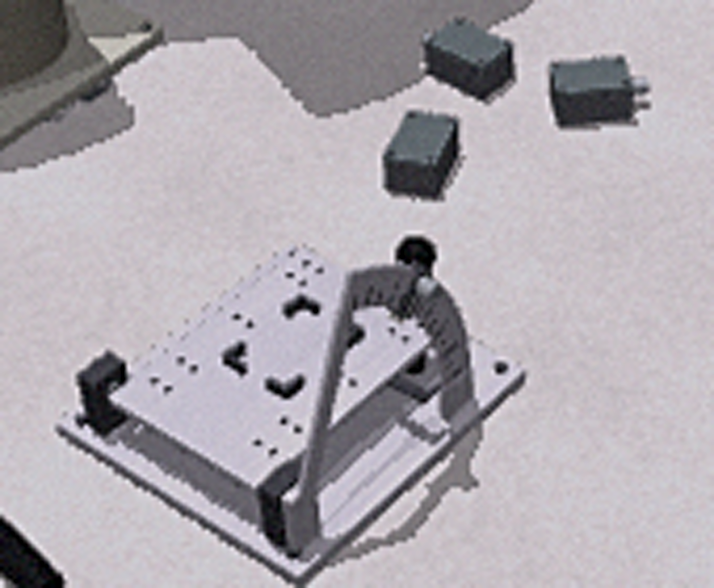

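The target is the farthest module, at crop (90,170), which is top-view (216,229) and 529 mm from the base. Its connector points up-left, towards +x+y. The nest brackets centre near crop (596,192) and the knob is at (431,168). The clip is near crop (605,27) in the top view and near (425,285) in the scene crop.

```bash
cat > m.py <<'E'
from h import *
b=np.load("top.npz")["p"]; g=cv2.cvtColor(b,cv2.COLOR_BGR2GRAY)
S=4
def blobs(x0,y0,x1,y1,lo,hi,amin):
    c=cv2.resize(g[y0:y1,x0:x1],None,fx=S,fy=S,interpolation=cv2.INTER_CUBIC)
    m=cv2.inRange(c,lo,hi); n,l,s,ce=cv2.connectedComponentsWithStats(m)
    out=[]
    for i in range(1,n):
        if s[i,4]>=amin*S*S:
            ys,xs=np.where(l==i); out.append((np.stack([(xs+.5)/S-.5+x0,(ys+.5)/S-.5+y0],1),s[i,4]/S/S))
    return out
def rect(pts,z):
    hull=cv2.convexHull(pts.astype(np.float32))[:,0]
    W=np.array([onz("top",p,z)[:2] for p in hull],np.float32)
    return cv2.minAreaRect(W)
if __name__=="__main__":
    print("bench grey",g[250,250],g[229,216])
    for p,a in blobs(196,208,236,250,0,92,60): print("module",rect(p,36),a)
    k=max(blobs(300,215,330,245,0,60,20),key=lambda q:q[1]); kc=k[0].mean(0); print("knob px",kc,k[1]); K=onz("top",kc,48); print("knob",K)
    br=blobs(342,218,382,252,0,75,3); print([(x[0].mean(0).round(1).tolist(),round(x[1],1)) for x in br])
    r=rect(np.concatenate([x[0] for x in br]),61); N=np.array(r[0]);print("nest",r)
    v=K[:2]-N; print("N->K",np.linalg.norm(v),"yaw of y-axis deg",np.degrees(np.arctan2(v[1],v[0])))
E
python3 m.py
```

```text
bench grey 109 71
module ((477.1661682128906, 233.88296508789062), (82.39683532714844, 50.90901184082031), 44.3998908996582) 473.75
knob px [314.67290795 228.40742678] 74.6875
knob [505.31895784 -40.54110226  48.        ]
[([350.9, 224.8], np.float64(17.9)), ([375.8, 228.6], np.float64(18.4)), ([348.7, 241.8], np.float64(17.2)), ([373.6, 245.7], np.float64(19.0))]
nest ((499.6723937988281, -169.649658203125), (79.79521179199219, 59.970481872558594), 87.76143646240234)
N->K 129.23197322076064 yaw of y-axis deg 87.4957643328374
```

Run:
```python
from h import *
from m import *
for y in range(216,244,1): print(y,g[y,202:230].tolist())
c=cv2.resize(g[200:256,190:242],None,fx=8,fy=8,interpolation=cv2.INTER_CUBIC)
for lo,hi in((0,90),(60,90),(64,90)):
    m=cv2.morphologyEx(cv2.inRange(c,lo,hi),cv2.MORPH_OPEN,cv2.getStructuringElement(cv2.MORPH_ELLIPSE,(61,61)))
    n,l,s,ce=cv2.connectedComponentsWithStats(m); i=1+s[1:,4].argmax()
    ys,xs=np.where(l==i); p=np.stack([(xs+.5)/8-.5+190,(ys+.5)/8-.5+200],1)
    print(lo,hi,rect(p,36),s[i,4]/64, p.mean(0), onz("top",p.mean(0),36))
```

```text
216 [109, 106, 103, 100, 94, 88, 89, 94, 100, 100, 93, 84, 83, 86, 89, 92, 101, 107, 109, 109, 109, 109, 109, 110, 109, 109, 109, 110]
217 [107, 102, 97, 95, 92, 85, 80, 81, 86, 87, 79, 69, 68, 73, 77, 84, 94, 103, 108, 109, 109, 109, 110, 110, 110, 109, 109, 109]
218 [108, 101, 92, 90, 92, 87, 79, 74, 74, 75, 71, 65, 64, 69, 73, 79, 87, 97, 105, 109, 110, 110, 109, 110, 109, 109, 110, 110]
219 [108, 102, 91, 86, 87, 84, 76, 71, 70, 70, 69, 68, 67, 69, 71, 75, 80, 90, 99, 105, 108, 110, 110, 110, 109, 109, 109, 110]
220 [109, 105, 96, 87, 84, 80, 74, 71, 70, 70, 69, 68, 69, 70, 69, 72, 76, 82, 90, 98, 106, 108, 109, 109, 109, 110, 110, 110]
221 [109, 106, 98, 87, 79, 75, 73, 71, 70, 69, 69, 70, 70, 70, 70, 71, 71, 74, 81, 91, 101, 107, 109, 110, 109, 109, 109, 109]
222 [107, 100, 91, 81, 75, 71, 70, 70, 70, 70, 70, 70, 69, 70, 70, 71, 70, 72, 75, 84, 95, 103, 108, 109, 109, 110, 110, 109]
223 [101, 91, 79, 72, 71, 70, 69, 69, 70, 69, 70, 69, 70, 70, 70, 71, 70, 71, 74, 79, 87, 95, 103, 108, 109, 110, 110, 110]
224 [93, 77, 68, 67, 69, 70, 69, 70, 69, 69, 69, 70, 70, 69, 70, 70, 71, 7
[... 2296 characters left out ...]
109, 109]
243 [109, 109, 110, 109, 109, 109, 110, 110, 109, 110, 108, 107, 101, 89, 77, 76, 87, 97, 104, 108, 109, 110, 109, 109, 110, 109, 109, 109]
0 90 ((475.40203857421875, 232.3123321533203), (76.86851501464844, 50.14888000488281), 44.64682388305664) 449.296875 [215.56300861 228.96975961] [473.70903043 231.08996932  36.        ]
60 90 ((478.2616882324219, 235.18763732910156), (68.74009704589844, 49.75244140625), 45.28984069824219) 387.34375 [214.48593687 227.64483663] [477.03975062 234.58669933  36.        ]
64 90 ((478.5983581542969, 235.5277099609375), (67.78299713134766, 49.75244140625), 45.28984069824219) 362.90625 [214.25709334 227.60667463] [477.07157937 235.2314409   36.        ]
```

Nest (499.7,−169.6): its outline measures 79.8 x 60.0 mm against 80 x 60 given. Nest to knob is 129.2 mm against 130. The fixture y axis lies at 87.6°. The module centre is about (478,235), with its y axis at 45.2°.

So the tool goes over the module with its closing axis at −44.8°, a turn of −114°.

Call:
{"fn": "step_arm", "kwargs": {
  "targets": [
    [[0.17,-0.232,-0.07,0,0,-0.95,1],[0.17,-0.232,-0.07,0,0,-0.95,1],[0.17,-0.232,-0.07,0,0,-0.95,1],[0.17,-0.232,-0.07,0,0,-0.95,1],[0.17,-0.232,-0.07,0,0,-0.95,1]]
  ]
}}

```text
t: 0.72
ee_pos: [266.2, 525.1, 386.7]
orientation: [-1.077, -2.951, 0.001]
ft_force: [-0.1, 0.4, -0.6]
width: 87.8
grasp_force: 0.0
```

Call:
{"fn": "step_arm", "kwargs": {
  "targets": [
    [[0.17,-0.232,-0.07,0,0,-0.95,1],[0.17,-0.232,-0.07,0,0,-0.95,1],[0.17,-0.232,-0.07,0,0,-0.95,1],[0.17,-0.232,-0.07,0,0,-0.95,1],[0.17,-0.232,-0.07,0,0,-0.95,1]]
  ]
}}

```text
t: 1.35
ee_pos: [308.7, 467.1, 369.2]
orientation: [-1.549, -2.733, 0.001]
ft_force: [-0.5, 0.7, -0.5]
width: 87.6
grasp_force: 0.0
```

Call:
{"fn": "step_arm", "kwargs": {
  "targets": [
    [[0.17,-0.232,-0.07,0,0,-0.95,1],[0.17,-0.232,-0.07,0,0,-0.95,1],[0.17,-0.232,-0.07,0,0,-0.95,1],[0.17,-0.232,-0.07,0,0,-0.95,1],[0.17,-0.232,-0.07,0,0,-0.95,1]]
  ]
}}

```text
t: 1.98
ee_pos: [351.2, 409.1, 351.8]
orientation: [-1.979, -2.44, 0.001]
ft_force: [-0.6, -0.7, -0.2]
width: 87.5
grasp_force: 0.0
```

Call:
{"fn": "step_arm", "kwargs": {
  "targets": [
    [[0.17,-0.232,-0.07,0,0,-0.95,1],[0.17,-0.232,-0.07,0,0,-0.95,1],[0.17,-0.232,-0.07,0,0,-0.95,1],[0.17,-0.232,-0.07,0,0,-0.95,1],[0.17,-0.232,-0.07,0,0,-0.95,1]]
  ]
}}

```text
t: 2.6
ee_pos: [393.7, 351.1, 334.3]
orientation: [-2.354, -2.08, 0.001]
ft_force: [-0.6, 0.0, -0.1]
width: 87.8
grasp_force: 0.0
```

Call:
{"fn": "step_arm", "kwargs": {
  "targets": [
    [[0.17,-0.232,-0.07,0,0,-0.95,1],[0.17,-0.232,-0.07,0,0,-0.95,1],[0.17,-0.232,-0.07,0,0,-0.95,1],[0.17,-0.232,-0.07,0,0,-0.95,1],[0.17,-0.232,-0.07,0,0,-0.95,1]]
  ]
}}

```text
t: 3.22
ee_pos: [436.2, 293.2, 316.8]
orientation: [-2.665, -1.663, 0.001]
ft_force: [0.4, 0.5, -0.5]
width: 87.5
grasp_force: 0.0
```

Call:
{"fn": "step_arm", "kwargs": {
  "targets": [
    [[0.17,-0.232,-0.07,0,0,-0.95,1],[0.17,-0.232,-0.07,0,0,-0.95,1],[0.17,-0.232,-0.07,0,0,-0.95,1],[0.17,-0.232,-0.07,0,0,-0.95,1],[0.17,-0.232,-0.07,0,0,-0.95,1]]
  ]
}}

```text
t: 3.85
ee_pos: [478.7, 235.2, 299.3]
orientation: [2.903, 1.2, -0.001]
ft_force: [0.0, 0.8, -0.1]
width: 87.6
grasp_force: 0.0
```

Run:
```python
from h import *
a=np.load("scene.npz")["p"];g=cv2.cvtColor(a,cv2.COLOR_BGR2GRAY)
m=cv2.inRange(cv2.resize(g[172:200,272:315],None,fx=4,fy=4,interpolation=cv2.INTER_CUBIC),0,120)
n,l,s,c=cv2.connectedComponentsWithStats(m);i=1+s[1:,4].argmax();print("mask box",(s[i,:4]/4+[272,172,0,0]))
t=np.radians(45.2);y=np.array([np.cos(t),np.sin(t)]);x=np.array([y[1],-y[0]])
P=[np.r_[np.array([478,235])+sx*22*x+sy*32*y,z] for sx in(-1,1) for sy in(-1,1) for z in(0,36)]
q=np.array([proj("scene",p) for p in P]);print("pred box",q.min(0),q.max(0))
h=255-g[172:200,272:315]
# clip
f=np.radians(87.6);Y=np.r_[np.cos(f),np.sin(f),0];X=np.r_[np.sin(f),-np.cos(f),0];H=np.array([495.5,-269.5,48])
print("knob proj",proj("scene",H+230*Y), "arc r168 at 30,45,60deg",[proj("scene",H+100*X+168*(np.cos(k)*Y+np.array([0,0,np.sin(k)]))).round(1).tolist() for k in np.radians([20,30,40,50,60])])
for n,uv in(("scene",(251.2,232.9)),("top",(365.4,187.8)),("top",(367.4,184.6))):
  o,d=ray(n,uv)
  for xx in(100,106,115,122):
    w=o+d*((xx-(o-H)@X)/(d@X))-H; print(n,uv,xx,"y,z",(w@Y).round(1),w[2].round(1),"r",np.hypot(w@Y,w[2]).round(1),"ang",np.arctan2(w[2],w@Y).round(3))
c=cv2.resize(a[215:290,195:295],None,fx=8,fy=8,interpolation=cv2.INTER_CUBIC);cv2.imwrite("pics/s2.png",c)
```

```text
mask box [280.75 178.25  24.25  17.75]
pred box [281.41846395 177.28015277] [301.81528175 194.80107696]
knob proj [249.02990008 224.54119123] arc r168 at 30,45,60deg [[258.5, 236.6], [255.3, 231.9], [251.0, 228.6], [245.6, 226.9], [239.3, 226.9]]
scene (251.2, 232.9) 100 y,z 128.4 92.5 r 158.3 ang 0.624
scene (251.2, 232.9) 106 y,z 121.9 100.4 r 157.9 ang 0.689
scene (251.2, 232.9) 115 y,z 112.1 112.4 r 158.7 ang 0.787
scene (251.2, 232.9) 122 y,z 104.4 121.6 r 160.3 ang 0.861
top (365.4, 187.8) 100 y,z 125.6 126.7 r 178.4 ang 0.79
top (365.4, 187.8) 106 y,z 122.3 106.0 r 161.8 ang 0.714
top (365.4, 187.8) 115 y,z 117.3 74.9 r 139.1 ang 0.568
top (365.4, 187.8) 122 y,z 113.4 50.7 r 124.2 ang 0.42
top (367.4, 184.6) 100 y,z 126.6 157.1 r 201.7 ang 0.893
top (367.4, 184.6) 106 y,z 123.3 136.9 r 184.2 ang 0.838
top (367.4, 184.6) 115 y,z 118.3 106.7 r 159.3 ang 0.734
top (367.4, 184.6) 122 y,z 114.5 83.2 r 141.5 ang 0.628
```

View pics/s2.png

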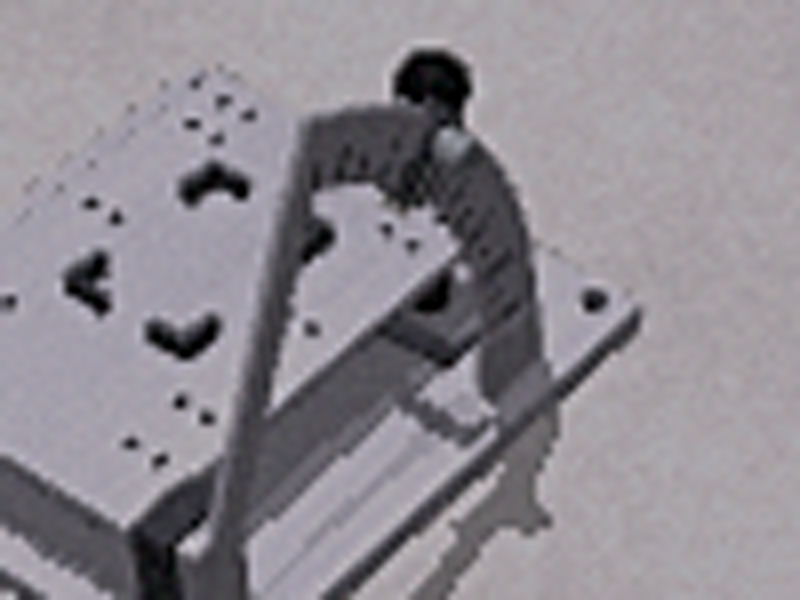

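The crop shows the thumb screw at about (251.4,232.9) and the clip's dark inner end at about (245.6,238.8). Combining both views gives a mark of about 0.75 rad, which I'll refine against the pointer later. The module agrees within about 1 px, so I'm going down to grasp it.

Call:
{"fn": "step_arm", "kwargs": {
  "targets": [
    [[0,0,-0.3,0,0,0,1],[0,0,-0.3,0,0,0,1],[0,0,-0.3,0,0,0,1],[0,0,-0.3,0,0,0,1],[0,0,-0.3,0,0,0,1]]
  ]
}}

```text
t: 4.47
ee_pos: [478.3, 235.8, 223.5]
orientation: [-2.902, -1.204, 0.001]
ft_force: [0.5, 0.4, 0.0]
width: 87.8
grasp_force: 0.0
```

Call:
{"fn": "step_arm", "kwargs": {
  "targets": [
    [[0,0,-0.2,0,0,0,1],[0,0,-0.2,0,0,0,1],[0,0,-0.2,0,0,0,1],[0,0,-0.1,0,0,0,1],[0,0,0,0,0,0,1]]
  ]
}}

```text
t: 5.1
ee_pos: [478.5, 235.6, 189.4]
orientation: [-2.902, -1.203, 0.001]
ft_force: [-0.1, 0.7, -0.6]
width: 87.8
grasp_force: 0.0
```

Call:
{"fn": "step_arm", "kwargs": {
  "targets": [
    [[0,0,0,0,0,0,0.4],[0,0,0,0,0,0,0.2],[0,0,0,0,0,0,0],[0,0,0,0,0,0,0],[0,0,0,0,0,0,0]]
  ]
}}

```text
t: 5.72
ee_pos: [478.5, 235.7, 189.7]
orientation: [-2.902, -1.203, -0.0]
ft_force: [-1.5, -0.7, 0.2]
width: 43.5
grasp_force: 30.0
```

Call:
{"fn": "step_arm", "kwargs": {
  "targets": [
    [[0,0,0.3,0,0,0,0],[0,0,0.6,0,0,0,0],[0,0,0.8,0,0,0,0],[0,0,0.8,0,0,0,0],[0,0,0.5,0,0,0,0]]
  ]
}}

```text
t: 6.35
ee_pos: [478.6, 235.7, 342.5]
orientation: [-2.902, -1.203, -0.004]
ft_force: [0.4, 0.1, -2.4]
width: 43.8
grasp_force: 30.0
```

Call:
{"fn": "step_arm", "kwargs": {
  "targets": [
    [[0.028,-0.54,0,0,0,0.71,0],[0.028,-0.54,0,0,0,0.71,0],[0.028,-0.54,0,0,0,0.71,0],[0.028,-0.54,0,0,0,0.71,0],[0.028,-0.54,0,0,0,0.71,0]]
  ]
}}

```text
t: 6.98
ee_pos: [485.2, 99.7, 340.5]
orientation: [2.73, 1.555, 0.001]
ft_force: [-0.4, 0.2, -2.3]
width: 43.9
grasp_force: 30.0
```

Call:
{"fn": "step_arm", "kwargs": {
  "targets": [
    [[0.028,-0.54,0,0,0,0.71,0],[0.028,-0.54,0,0,0,0.71,0],[0.028,-0.54,0,0,0,0.71,0],[0.028,-0.54,0,0,0,0.71,0],[0.028,-0.54,0,0,0,0.71,0]]
  ]
}}

```text
t: 7.6
ee_pos: [492.2, -35.2, 340.5]
orientation: [2.516, 1.88, 0.001]
ft_force: [-0.1, -0.4, -1.2]
width: 43.8
grasp_force: 30.0
```

Call:
{"fn": "step_arm", "kwargs": {
  "targets": [
    [[0.028,-0.54,0,0,0,0.71,0],[0.028,-0.54,0,0,0,0.71,0],[0.028,-0.54,0,0,0,0.71,0],[0.028,-0.54,0,0,0,0.71,0],[0.028,-0.54,0,0,0,0.71,0]]
  ]
}}

```text
t: 8.22
ee_pos: [499.2, -170.2, 340.5]
orientation: [2.265, 2.177, 0.0]
ft_force: [0.3, 0.0, -1.6]
width: 44.0
grasp_force: 30.0
```

Run:
```python
from h import *
a=grab("scene");b=grab("top");o=readout.get_obs();print(o["t"],o["ee_pos"],o["orientation"])
q=proj("scene",np.r_[np.array(o["ee_pos"])[:2],o["ee_pos"][2]-171]);r=proj("top",np.r_[np.array(o["ee_pos"])[:2],o["ee_pos"][2]-171]);print(q,r)
def cr(im,c,s=45): 
    x,y=map(int,c); return cv2.resize(im[max(y-s,0):y+s,max(x-s,0):x+s],(400,400),interpolation=cv2.INTER_CUBIC)
cv2.imwrite("pics/c3.png",np.hstack([cr(a,q),cv2.convertScaleAbs(cr(b,r),alpha=1.6)]))
```

```text
8.325 [ 499.5104571  -171.13086268  340.50071992] [2.26742478e+00 2.17247820e+00 3.92779173e-04]
[215.96829434 216.22855408] [371.05688874 228.7183349 ]
```

View pics/c3.png

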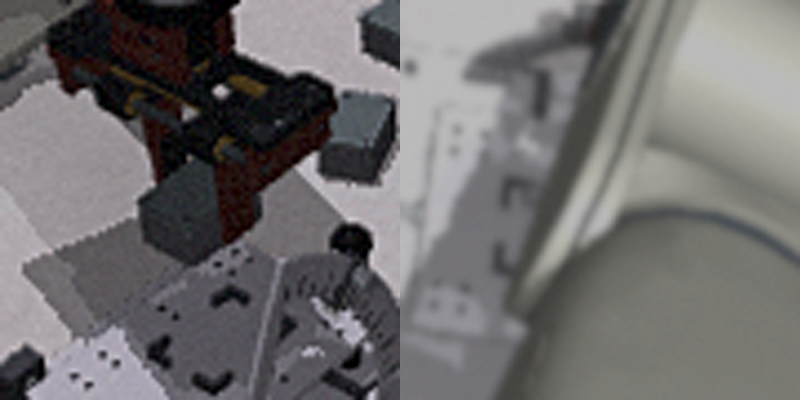

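The scene half shows the module held level over the nest, its near bottom corner at about crop (190,262), which is px (212.8,230.0). The top view is blocked by the arm. I'll compare the corners with their predicted positions.

Run:
```python
from h import *
a=np.load("scene.npz")["p"];g=cv2.cvtColor(a,cv2.COLOR_BGR2GRAY)
o=readout.get_obs();p=np.array(o["ee_pos"]);rv=np.array(o["orientation"]);R=cv2.Rodrigues(rv)[0];print("tool y deg",np.degrees(np.arctan2(R[1,1],R[0,1])))
X=np.r_[R[:2,1],0];Y=np.array([-X[1],X[0],0]);zb=p[2]-189.5
for sx,sy,z in((1,-1,0),(-1,-1,0),(-1,-1,36),(1,-1,36),(1,1,0)):
    P=np.r_[p[:2],zb]+sx*22*X+sy*32*Y+np.array([0,0,z]);q=proj("scene",P);print(sx,sy,z,q.round(2),"d/dy",(proj("scene",P+10*Y)-q).round(2))
c=cv2.resize(g[205:235,195:235],None,fx=4,fy=4,interpolation=cv2.INTER_CUBIC)
print(g[208:234,198:226])
cv2.imwrite("pics/c4.png",cv2.resize(cv2.convertScaleAbs(a[195:235,190:240],alpha=1.8),(750,600),interpolation=cv2.INTER_CUBIC))
```

```text
tool y deg -2.450121530391447
1 -1 0 [214.35 230.59] d/dy [ 2.54 -1.94]
-1 -1 0 [202.76 224.19] d/dy [ 2.55 -1.88]
-1 -1 36 [201.32 214.18] d/dy [ 2.6  -1.87]
1 -1 36 [213.09 220.54] d/dy [ 2.59 -1.93]
1 1 0 [230.2  218.48] d/dy [ 2.39 -1.83]
[[147 148 146 149 147 163  59  20   8  10   1   1  26  51  46  49  52  48
   48  39   6  15   9  22  23  21  15  22]
 [138 141 152 147 151 160  94  18  20  12  12  20  41  45  48  48  52  44
   48  46  20  25  14  21  16  29  14  24]
 [146 151 148 147 150 150  91  26  10   1  49  50  47  41  45  44  44  47
   49  51  25  22  21  26  22  20  31  14]
 [151 145 148 147 144 153 117  22  27  45  51  44  41  46  49  46  54  43
   43  54  21  16  17  27   8  19  27  21]
 [148 148 149 151 156 163 167  48  39  53  47  51  47  42  46  43  45  51
   51  47  36  27  24  31  26  26  15  20]
 [144 148 149 148 161 113  85  38  43  47  48  40  43  40  47  52  47  44
   40  55  41  16  24  21  15  14  24   5]
 [143 146 152 161 114  54  38  38  43  43  48  54  45  49  38  40  48  48
   42  45  43   7  14  26   9   7  16  27]
 [151 152 167  83  38  21  41  49  50 
[... 1485 characters left out ...]
 89  89  88  89  91  91  99  90  91  78  45  33  37  35  42  45  30  32
   21  70 110 107 112 116  66  97 109 118]
 [ 87  92  93  84  89  90  86  91  93  93  92  70  41  39  37  35  28  37
   58 110 113 111 113 111 107 112 112  59]
 [ 90  89  90  95  86  91  89  90  90  92  88  87  88  56  38  37  47 106
  110 114  38  26 111 111 110 115  92  78]
 [ 92  91  86  89  87  85  91  90  90  72  97  87  87  62  86  93 110 117
  114 117 100 102 116  92  71  92  84  85]
 [ 93  89  87  84  89  85  91  97  83  89  88  87  76  93  93  91  88 115
   90 114 116  91  97  56  31  88  86  84]
 [ 89  92  91  91  90  93  92  87  80  89  79  79  89  95  88  81  89  93
   84  95  91  90  91  87  83  88  91  88]]
```

View pics/c4.png

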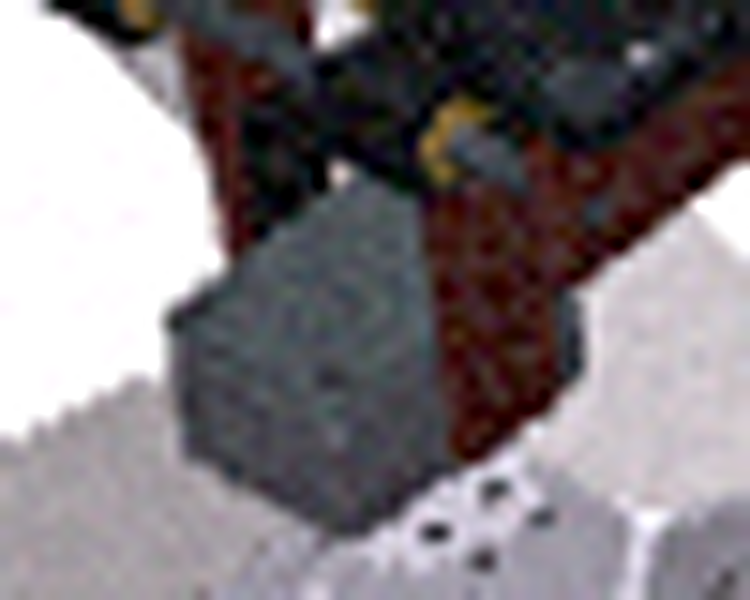

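The corners sit about (−0.7,+0.5) px from prediction relative to the knob's own offset, so the module is about 3 mm back along −y in the grip. I'll shift +3 mm in y and hover just above the brackets.

Call:
{"fn": "step_arm", "kwargs": {
  "targets": [
    [[0,0.06,-0.3,0,0,0,0],[0,0,-0.4,0,0,0,0],[0,0,-0.4,0,0,0,0],[0,0,-0.4,0,0,0,0],[0,0,-0.14,0,0,0,0]]
  ]
}}

```text
t: 8.95
ee_pos: [498.7, -164.9, 256.0]
orientation: [-2.264, -2.174, 0.002]
ft_force: [0.1, 0.3, -1.8]
width: 43.7
grasp_force: 30.0
```

Run:
```python
from h import *
a=grab("scene");b=grab("top");o=readout.get_obs();p=np.array(o["ee_pos"]);print(o["t"],p,o["ft_force"])
x0,y0,x1,y1=185,215,265,275
c=cv2.resize(cv2.convertScaleAbs(a[y0:y1,x0:x1],alpha=1.7),(800,600),interpolation=cv2.INTER_CUBIC)
f=np.radians(87.6);Y=np.r_[np.cos(f),np.sin(f),0];X=np.r_[np.sin(f),-np.cos(f),0];N=np.array([499.7,-169.6,52])
def mk(P,col):
    q=(proj("scene",P)+.5-[x0,y0])*10; cv2.drawMarker(c,tuple(int(v) for v in q),col,cv2.MARKER_CROSS,14,1)
for sx in(-1,1):
  for sy in(-1,1):
    mk(N+sx*30*X+sy*40*Y+[0,0,9],(0,0,255))
    mk(np.r_[p[:2],p[2]-189.5]+sx*22*X+(sy*32-3)*Y,(0,255,0))
cv2.imwrite("pics/c5.png",c)
```

```text
9.05 [ 499.12617869 -165.44570004  256.75326577] [-0.05773866 -0.5121653  -1.89078814]
```

View pics/c5.png

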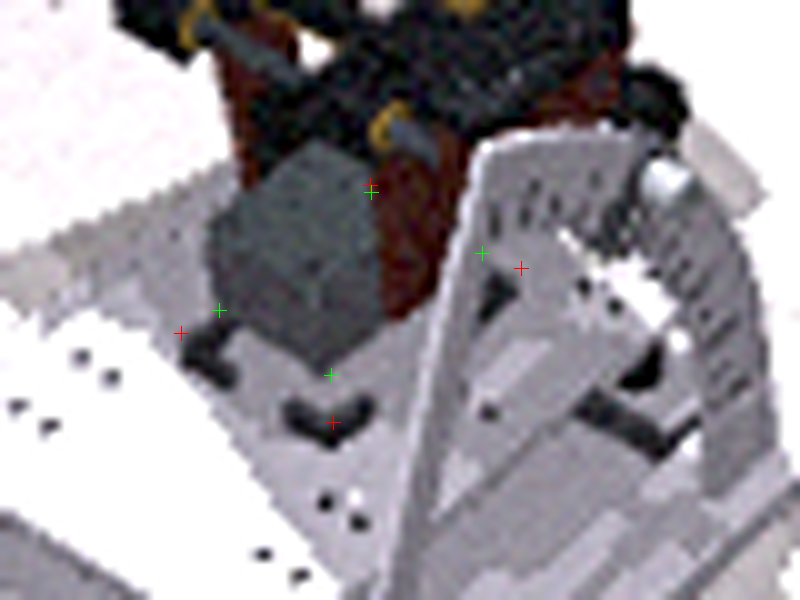

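The hover picture shows the module's near bottom corner at about crop (325,370). The front bracket's outer corner is near (330,430) and the left bracket's outer tip is near (183,350). I'll measure both numerically in the same camera.

Run:
```python
from h import *
S=4
def hull(g,x0,y0,x1,y1,lo,hi,amin,k=0):
    c=cv2.resize(g[y0:y1,x0:x1],None,fx=S,fy=S,interpolation=cv2.INTER_CUBIC);m=cv2.inRange(cv2.GaussianBlur(c,(0,0),2),lo,hi)
    n,l,s,ce=cv2.connectedComponentsWithStats(m)
    for i in range(1,n):
        if s[i,4]>amin*S*S:
            ys,xs=np.where(l==i);p=np.stack([(xs+.5)/S-.5+x0,(ys+.5)/S-.5+y0],1)
            print("  blob",p.mean(0).round(2),"L",p[p[:,0].argmin()].round(1),"R",p[p[:,0].argmax()].round(1),"B",p[p[:,1].argmax()].round(1),"T",p[p[:,1].argmin()].round(1),s[i,4]/16)
g0=cv2.cvtColor(cv2.imread("pics/s0.png"),cv2.COLOR_BGR2GRAY);g1=cv2.cvtColor(np.load("scene.npz")["p"],cv2.COLOR_BGR2GRAY)
print("brackets");hull(g0,198,228,240,266,0,90,5)
f=np.radians(87.6);Y=np.r_[np.cos(f),np.sin(f),0];X=np.r_[np.sin(f),-np.cos(f),0];N=np.array([499.7,-169.6,52])
for sx,sy in((-1,-1),(1,-1),(-1,1),(1,1)): print(sx,sy,"outer bottom",proj("scene",N+sx*30*X+sy*40*Y).round(1),"top",proj("scene",N+sx*30*X+sy*40*Y+[0,0,9]).round(1), "arm-end x top",proj("scene",N+sx*30*X+sy*24*Y+[0,0,9]).round(1),"arm-end y top",proj("scene",N+sx*14*X+sy*40*Y+[0,0,9]).round(1))
print("module");hull(g1,196,225,226,258,0,62,50)
o=readout.get_obs();print(o["ee_pos"])
for sx,sy,z in((-1,-1,0),(1,-1,0),(-1,-1,36)): print(sx,sy,z,proj("scene",np.array([499.5,-166.4,69])+sx*22*X+(sy*32-3)*Y+[0,0,z]).round(1))
for r in range(244,262):print(r,g0[r,200:225].tolist())
```

```text
brackets
  blob [232.39 243.92] L [225.1 264.6] R [239.4 228.9] B [225.1 265.4] T [237.4 228.9] 157.875
  blob [221.24 237.56] L [217.1 238.1] R [225.6 237.4] B [218.4 240.1] T [220.6 235.1] 26.875
  blob [205.72 249.92] L [202.9 248.9] R [208.1 252.1] B [206.6 253.6] T [206.9 246.1] 27.0625
  blob [217.53 256.83] L [212.9 255.9] R [221.9 254.9] B [217.1 259.4] T [220.9 254.1] 29.0625
  blob [236.26 262.71] L [230.4 265.4] R [239.4 257.6] B [230.4 265.4] T [239.1 257.6] 40.625
-1 -1 outer bottom [203.  250.1] top [202.6 247.9] arm-end x top [206.5 244.8] arm-end y top [206.6 250.2]
1 -1 outer bottom [218.1 259. ] top [217.9 256.7] arm-end x top [221.7 253.6] arm-end y top [213.7 254.3]
-1 1 outer bottom [221.9 235.3] top [221.6 233. ] arm-end x top [217.9 235.9] arm-end y top [225.6 235.2]
1 1 outer bottom [236.9 243.6] top [236.7 241.3] arm-end x top [233.  244.3] arm-end y top [232.6 239.1]
module
  blob [215.46 237.94] L [202.6 249.6] R [225.4 224.6] B [206.9 253.6] T [207.6 224.6] 491.625
[ 499.12617869 -165.44570004  256.75326577]
-1 -1 0 [206.2 245.4]
1 -1 0 [217.4 251.9]
-1 -1
[... 1580 characters left out ...]
58, 163, 159, 164, 172, 65, 14, 53, 66, 104, 79, 60, 21, 0, 99, 168, 167]
257 [163, 165, 160, 161, 160, 159, 162, 158, 165, 158, 162, 164, 167, 78, 4, 12, 15, 69, 44, 17, 5, 31, 159, 168, 170]
258 [162, 158, 163, 160, 163, 162, 161, 160, 160, 160, 160, 162, 166, 162, 121, 34, 0, 14, 15, 0, 48, 164, 168, 166, 169]
259 [162, 162, 160, 159, 162, 161, 163, 162, 160, 157, 159, 160, 167, 169, 164, 165, 130, 31, 6, 86, 161, 173, 167, 164, 175]
260 [163, 163, 164, 161, 162, 160, 161, 161, 161, 160, 159, 164, 163, 162, 166, 173, 166, 158, 163, 164, 173, 167, 166, 168, 171]
261 [162, 160, 159, 162, 159, 161, 160, 160, 162, 165, 163, 163, 168, 167, 165, 162, 168, 171, 166, 169, 164, 167, 163, 170, 176]
```

The module sits relative to the nest at about X 0 mm and Y +1 mm. I'll shift 1 mm back and lower it gently.

Call:
{"fn": "step_arm", "kwargs": {
  "targets": [
    [[0,-0.02,-0.06,0,0,0,0],[0,0,-0.06,0,0,0,0],[0,0,-0.06,0,0,0,0],[0,0,-0.06,0,0,0,0],[0,0,-0.04,0,0,0,0]]
  ]
}}

```text
t: 9.68
ee_pos: [499.5, -167.4, 243.5]
orientation: [-2.267, -2.175, 0.0]
ft_force: [-0.3, -0.9, -1.5]
width: 43.6
grasp_force: 30.0
```

Force still shows only the module's weight with its underside at about 54 mm, below the bracket tops, so it has entered the nest.

Call:
{"fn": "step_arm", "kwargs": {
  "targets": [
    [[0,0,-0.02,0,0,0,0],[0,0,-0.02,0,0,0,0],[0,0,-0.01,0,0,0,0],[0,0,0,0,0,0,0],[0,0,0,0,0,0,0]]
  ]
}}

```text
t: 10.3
ee_pos: [499.5, -167.4, 241.7]
orientation: [2.267, 2.175, 0.0]
ft_force: [-1.4, 0.5, 5.6]
width: 43.8
grasp_force: 30.0
```

Seated with light contact. Releasing and retreating upward.

Call:
{"fn": "step_arm", "kwargs": {
  "targets": [
    [[0,0,0,0,0,0,0.7],[0,0,0,0,0,0,0.7],[0,0,0,0,0,0,0.7],[0,0,0,0,0,0,0.7],[0,0,0.1,0,0,0,0.7]]
  ]
}}

```text
t: 10.92
ee_pos: [499.4, -167.3, 246.0]
orientation: [-2.266, -2.175, 0.001]
ft_force: [-0.4, 0.5, 0.3]
width: 61.2
grasp_force: 0.0
```

Call:
{"fn": "step_arm", "kwargs": {
  "targets": [
    [[0,0,0.3,0,0,0,0.7],[0,0,0.5,0,0,0,0.7],[0,0,0.6,0,0,0,0.7],[0,0,0.4,0,0,0,0.7],[0,0,0.2,0,0,0,0.7]]
  ]
}}

```text
t: 11.55
ee_pos: [499.8, -167.4, 348.3]
orientation: [2.265, 2.174, 0.002]
ft_force: [0.4, 0.4, 0.9]
width: 61.5
grasp_force: 0.0
```

Call:
{"fn": "step_arm", "kwargs": {
  "targets": [
    [[0.02,0.5,0,0,0,0,0.7],[0.02,0.5,0,0,0,0,0.7],[0.02,0.5,0,0,0,0,0.7],[0.02,0.5,0,0,0,0,0.7],[0.03,0.55,0,0,0,0,0.7]]
  ]
}}

```text
t: 12.18
ee_pos: [504.8, -39.1, 346.2]
orientation: [-2.267, -2.175, 0.0]
ft_force: [0.2, 1.0, 0.3]
width: 61.6
grasp_force: 0.0
```

Run:
```python
from h import *
a=grab("scene");b=grab("top");o=readout.get_obs();print(o["t"],o["ee_pos"],o["width"])
cv2.imwrite("pics/s6.png",a);cv2.imwrite("pics/t6.png",b)
x0,y0=195,215
c=cv2.resize(a[y0:y0+60,x0:x0+70],(700,600),interpolation=cv2.INTER_CUBIC)
f=np.radians(87.6);Y=np.r_[np.cos(f),np.sin(f),0];X=np.r_[np.sin(f),-np.cos(f),0];N=np.array([499.7,-169.6,52])
for sx,sy,z in((-1,-1,36),(1,-1,36),(-1,1,36),(1,1,36),(1,-1,0),(-1,-1,0)):
    q=proj("scene",N+sx*22*X+sy*32*Y+[0,0,z])+[-.3,.7]; print(q.round(1)); cv2.drawMarker(c,tuple(int(v) for v in (q+.5-[x0,y0])*10),(0,0,255),0,12,1)
cv2.imwrite("pics/c6.png",cv2.convertScaleAbs(c,alpha=1.4))
```

```text
12.275 [504.85474488 -38.17727001 346.21155478] 61.13273171592581
[205.3 241.3]
[216.6 247.8]
[220.7 229.5]
[231.9 235.5]
[217.7 256.9]
[206.6 250.4]
```

View pics/c6.png

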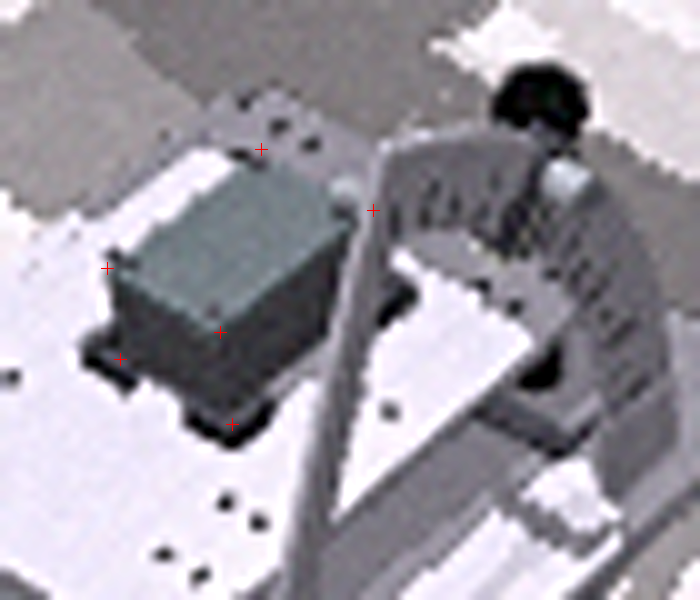

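The module sits level between the brackets, its corners on the predicted marks and its connector towards the knob. Now down to the knob.

Call:
{"fn": "step_arm", "kwargs": {
  "targets": [
    [[0,0,-0.4,0,0,0,0.7],[0,0,-0.4,0,0,0,0.7],[0,0,-0.4,0,0,0,0.7],[0,0,-0.3,0,0,0,0.7],[0,0,-0.3,0,0,0,0.7]]
  ]
}}

```text
t: 12.9
ee_pos: [505.1, -40.3, 255.6]
orientation: [2.267, 2.175, 0.0]
ft_force: [-0.2, -0.1, -0.6]
width: 61.4
grasp_force: 0.0
```

Call:
{"fn": "step_arm", "kwargs": {
  "targets": [
    [[0,0,-0.3,0,0,0,0.7],[0,0,-0.3,0,0,0,0.7],[0,0,-0.2,0,0,0,0.7],[0,0,-0.1,0,0,0,0.7],[0,0,0,0,0,0,0.7]]
  ]
}}

```text
t: 13.52
ee_pos: [505.0, -39.8, 210.9]
orientation: [-2.266, -2.175, 0.0]
ft_force: [0.1, 0.4, 0.9]
width: 61.5
grasp_force: 0.0
```

Call:
{"fn": "step_arm", "kwargs": {
  "targets": [
    [[0,0,0,0,0,0,0.4],[0,0,0,0,0,0,0.2],[0,0,0,0,0,0,0],[0,0,0,0,0,0,0],[0,0,0,0,0,0,0]]
  ]
}}

```text
t: 14.15
ee_pos: [505.9, -39.9, 211.5]
orientation: [2.265, 2.174, 0.003]
ft_force: [3.9, 0.3, -1.4]
width: 28.4
grasp_force: 30.0
```

Call:
{"fn": "step_arm", "kwargs": {
  "targets": [
    [[0,-0.006,0.23,0,0,0,0],[-0.001,-0.017,0.229,0,0,0,0],[-0.001,-0.029,0.228,0,0,0,0],[-0.002,-0.04,0.226,0,0,0,0],[-0.002,-0.051,0.224,0,0,0,0]]
  ]
}}

```text
t: 14.78
ee_pos: [505.5, -47.2, 268.6]
orientation: [2.265, 2.174, 0.002]
ft_force: [6.4, -2.4, -5.1]
width: 28.3
grasp_force: 30.0
```

Call:
{"fn": "step_arm", "kwargs": {
  "targets": [
    [[-0.003,-0.062,0.221,0,0,0,0],[-0.003,-0.073,0.218,0,0,0,0],[-0.004,-0.084,0.214,0,0,0,0],[-0.004,-0.095,0.21,0,0,0,0],[-0.004,-0.105,0.205,0,0,0,0]]
  ]
}}

```text
t: 15.4
ee_pos: [504.6, -68.2, 322.0]
orientation: [2.265, 2.174, 0.003]
ft_force: [6.8, -2.2, -4.2]
width: 28.5
grasp_force: 30.0
```

Run:
```python
from h import *
o=readout.get_obs();p=np.array(o["ee_pos"]);print(o["t"],p,o["width"],o["grasp_force"],o["ft_force"])
Y=np.r_[np.cos(np.radians(87.6)),np.sin(np.radians(87.6)),0];d=p-[0,0,163]-[495.5,-269.5,48];print("r",np.hypot(d@Y,d[2]),"tilt",np.arctan2(d[2],d@Y))
```

```text
15.4 [504.61089886 -68.23702808 321.99300824] 28.49353926763099 29.999006688594818 [ 6.7998387  -2.22134517 -4.22808757]
r 230.01909648733624 tilt 0.5035503462295339
```

The grip is holding, and the pose gives tilt 0.504 at radius 230.0 mm. Continuing to 0.70.

Call:
{"fn": "step_arm", "kwargs": {
  "targets": [
    [[-0.005,-0.115,0.199,0,0,0,0],[-0.005,-0.125,0.193,0,0,0,0],[-0.006,-0.135,0.187,0,0,0,0],[-0.006,-0.144,0.18,0,0,0,0],[0,0,0,0,0,0,0]]
  ]
}}

```text
t: 16.02
ee_pos: [503.5, -94.3, 360.1]
orientation: [2.266, 2.172, 0.004]
ft_force: [7.7, -0.3, -3.1]
width: 28.9
grasp_force: 30.0
```

Run:
```python
from h import *
a=grab("scene","pics/s7.png");b=grab("top","pics/t7.png")
o=readout.get_obs();p=np.array(o["ee_pos"])
f=np.radians(87.6);Y=np.r_[np.cos(f),np.sin(f),0];X=np.r_[np.sin(f),-np.cos(f),0];Z=np.array([0,0,1.]);H=np.array([495.5,-269.5,48])
d=p-[0,0,163]-H;t=np.arctan2(d[2],d@Y);print(o["t"],"r",np.hypot(d@Y,d[2]),"tilt",t,o["ft_force"])
P=lambda n,x,r,k:proj(n,H+x*X+r*(np.cos(k)*Y+np.sin(k)*Z)).round(2)
for n in("scene","top"):
  for k in(.65,.7,.75,.8): print(n,k,"r137",P(n,100,137,k),"r155,x113",P(n,113,155,k))
c=cv2.resize(a[220:255,220:265],(790,590),interpolation=cv2.INTER_CUBIC)
cv2.imwrite("pics/c7.png",cv2.convertScaleAbs(c,alpha=1.4))
```

```text
16.125 r 230.18626167678258 tilt 0.7025105023703158 [ 6.99814911  0.51549387 -2.50612498]
scene 0.65 r137 [246.77 239.3 ] r155,x113 [253.64 235.45]
scene 0.7 r137 [245.64 238.7 ] r155,x113 [252.39 234.76]
scene 0.75 r137 [244.44 238.22] r155,x113 [251.07 234.19]
scene 0.8 r137 [243.18 237.84] r155,x113 [249.66 233.74]
top 0.65 r137 [368.45 193.02] r155,x113 [364.38 186.33]
top 0.7 r137 [370.5  192.78] r155,x113 [366.7  186.02]
top 0.75 r137 [372.66 192.57] r155,x113 [369.13 185.75]
top 0.8 r137 [374.91 192.4 ] r155,x113 [371.69 185.52]
```

View pics/c7.png

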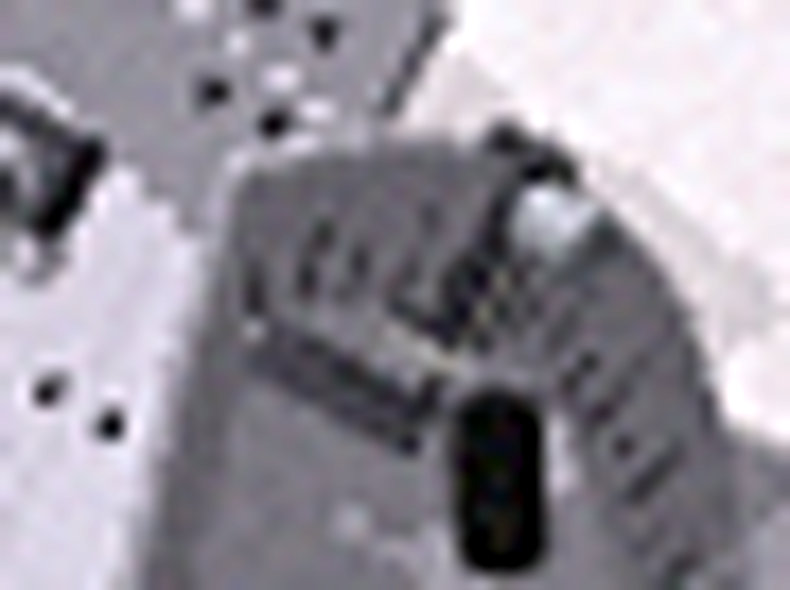

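The crop shows the pointer as a dark bar ending at about (430,395). The clip's inner end is at about (435,325), its outer end at about (535,145) and its thumb screw at (555,215). The pointer is a little below the clip, so I'll quantify it by triangulating the screw and measuring the clip axis.

Run:
```python
from h import *
from scipy.optimize import least_squares
f=np.radians(87.6);Y=np.r_[np.cos(f),np.sin(f),0];X=np.r_[np.sin(f),-np.cos(f),0];Z=np.array([0,0,1.]);H=np.array([495.5,-269.5,48])
W=lambda x,r,k:H+x*X+r*(np.cos(k)*Y+np.sin(k)*Z)
def cen(fn,x0,y0,x1,y1,lo):
    g=cv2.cvtColor(cv2.imread(fn),cv2.COLOR_BGR2GRAY)[y0:y1,x0:x1].astype(float);w=np.clip(g-lo,0,None);ys,xs=np.mgrid[y0:y1,x0:x1];return (xs*w).sum()/w.sum(),(ys*w).sum()/w.sum()
g=cv2.cvtColor(cv2.imread("pics/s7.png"),cv2.COLOR_BGR2GRAY);print(g[226:248,238:258])
g=cv2.cvtColor(cv2.imread("pics/t0.png"),cv2.COLOR_BGR2GRAY);print(g[180:202,352:376])
for off in((0,0),(-.4,.75)):
  for tp in((366.6,184.4),(367.2,184.9)):
    for fix in(None,155):
      def res(v):
        w=W(*v); e=np.r_[proj("scene",w)+off-[251.1,232.25],proj("top",w)-tp]
        return np.r_[e,0 if fix is None else (v[1]-fix)*.3]
      s=least_squares(res,[110,155,.7]);print(off,tp,fix,s.x.round(3),s.fun.round(2))
for x in(95,97,100):
  for r in(125,137): print("ptr",x,r,proj("scene",W(x,r,.7025)).round(1))
for x in (100,106): print("clip outer",x,[proj("scene",W(x,173,k)).round(1).tolist() for k in(.7,.75,.8)])
```

```text
[[155 109 108  84  69 158 160 150 157 158 157 165 182 174 176 173 176 175
  174 174]
 [117 117 124 103 122 150 143 141 163 140  74  98 172 162 183 179 174 177
  176 170]
 [116 116 121  92  96  99  96  95 123  81  26  34  74 100 162 177 178 170
  172 169]
 [ 81  74  81  73  72  67  75  71  80  72  67  51  46  33  81 154 157 175
  171 171]
 [ 72  71  72  69  72  74  70  66  71  71  64  43  10  47  37 157 151 156
  151 178]
 [ 72  66  69  77  69  71  74  69  73  81  46  62 149 141  97 119 154 152
  153 155]
 [ 78  68  75  70  75  72  52  72  80  65  23  90 143 151 142 142 102 162
  160 150]
 [ 44  72  74  71  71  76  55  71  78  46  31 101 120 134 150  90  50  96
  162 154]
 [ 43  73  59  69  77  70  69  77  67  33  23  76  95 117  93  58  39  57
  102 155]
 [ 74  78  38  77  77  56  77  66  33  37  35  53  55  86  66  50  56  64
   65 116]
 [ 74  74  52  74  59  50  77  38  31  12  72  36  76  62  55  61  74  73
   71  70]
 [ 73  56  67  72  51  73  81  32  36  40  56  55  58  69  74  56  68  74
   71  70]
 [ 91  81  82  89  48  45  57  33  15  75  33  59  45  72  57  72  74  74
   70 
[... 3253 characters left out ...]
7.2, 184.9) 155 [112.152 158.753   0.741] [0.6  0.66 0.55 0.79 1.13]
(-0.4, 0.75) (366.6, 184.4) None [112.438 163.299   0.748] [ 0.83 -0.14  0.48  0.63  0.  ]
(-0.4, 0.75) (366.6, 184.4) 155 [112.571 160.346   0.738] [0.65 0.97 0.67 0.97 1.6 ]
(-0.4, 0.75) (367.2, 184.9) None [111.967 162.723   0.753] [ 0.45 -0.08  0.27  0.35  0.  ]
(-0.4, 0.75) (367.2, 184.9) 155 [112.088 159.965   0.744] [0.29 0.96 0.44 0.66 1.49]
ptr 95 125 [242.1 241.8]
ptr 95 137 [244.2 237.9]
ptr 97 125 [242.7 242.1]
ptr 97 137 [244.7 238.2]
ptr 100 125 [243.5 242.6]
ptr 100 137 [245.6 238.7]
clip outer 100 [[251.8, 226.9], [250.3, 226.3], [248.8, 225.7]]
clip outer 106 [[253.5, 227.8], [252.0, 227.1], [250.5, 226.6]]
```

The screw triangulates to 0.74–0.75, and the pointer-to-clip comparison gives about 0.755. I'll move to 0.75 and hold.

Call:
{"fn": "step_arm", "kwargs": {
  "targets": [
    [[-0.002,-0.05,0.058,0,0,0,0],[-0.002,-0.051,0.057,0,0,0,0],[-0.002,-0.051,0.057,0,0,0,0],[0,0,0,0,0,0,0],[0,0,0,0,0,0,0]]
  ]
}}

```text
t: 16.75
ee_pos: [503.2, -101.5, 368.2]
orientation: [2.265, 2.173, 0.003]
ft_force: [6.1, 0.9, -2.6]
width: 28.7
grasp_force: 30.0
```

Run:
```python
from h import *
grab("scene","pics/s8.png")
g=cv2.cvtColor(cv2.imread("pics/s8.png"),cv2.COLOR_BGR2GRAY);print(g[232:248,232:252])
o=readout.get_obs();p=np.array(o["ee_pos"])
Y=np.r_[np.cos(np.radians(87.6)),np.sin(np.radians(87.6)),0];d=p-[0,0,163]-[495.5,-269.5,48];print(o["t"],"r",np.hypot(d@Y,d[2]),"tilt",np.arctan2(d[2],d@Y),o["ft_force"],o["grasp_force"],o["width"],np.abs(o["qvel"]).max())
```

```text
[[125  83  74  72  71  74  71  76  71  74  73  74  58  71  77  67  30  95
  145 148]
 [114  68  70  73  76  72  38  73  75  73  72  77  50  76  68  45  27  99
  122 133]
 [110  73  74  73  74  61  49  77  58  72  75  77  68  76  72  39  19  77
   93 116]
 [ 91  68  57  72  75  54  70  78  36  73  77  60  76  65  40  26  36  59
   64  87]
 [ 85  71  34  72  74  35  73  72  54  79  56  49  77  37  24  25  75  34
   69  66]
 [ 72  75  27  76  74  51  73  52  68  71  55  75  82  31  37  36  50  59
   57  69]
 [ 71  75  53  75  84  87  83  83  88  88  44  48  56  35  24  71  43  53
   49  68]
 [ 70  77  44  38  52  72  94  89  82  89 104  61  37  27  39  55  54  53
   71  58]
 [ 69  71  43  31  29  41  64  87  90  90 101  92  26  28  73  30  77  73
   73  53]
 [ 70  68  52  47  37  32  36  40  63  93  98  51  34 104 104  86  92  79
   66  68]
 [ 68  77  60  49  27  32  32  32  33  38  72  24  68 108  98  80  78  91
   82  78]
 [ 66  82  83  78  61  43  34  31  34  25  35  17  87 103  66  29  28  40
   58  70]
 [ 70  85  84  87  90  79  45  37  32  26  25  20  93  59  17   2   1   3
   22  91]
 [ 70  83  87  81  86  88  80  82  45  22  23  61  93  57  14   3  17   6
    2 115]
 [ 74  88  89  85  90  91  89  86  87  80  46  88  99  53  11  12  17   0
    0 122]
 [ 74  87  82  85  89  85  87  91  91  87  84  86  93  49   8  12  18   0
    0 124]]
16.8 r 230.18012395367944 tilt 0.751189507522901 [ 7.19871704  0.50957123 -4.20349958] 29.999247193336487 28.557324050639252 0.0014110242736707316
```

The clip's light line runs through px (246,240) to (248,236). The prediction for 0.75 passes within about 0.4 px of it, and the plate is still at 0.751. Handing in.

```bash
python3 -c "
from workcell import ctrl;print(ctrl.close_job())"
```

```text
the job is handed in; nothing more can be done
None
```

I seated the sensor module in the nest with its connector towards the knob, then raised the plate to about 0.75 rad, within about 0.02 rad of my estimate of the clip's angle, and handed the job in at 16.8 s still gripping the knob; no verdict came back.

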